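# Fit the missing guard rail to the spice rack

## Task

The spice rack has lost the guard rail that drops into the two open brackets across its front. Of the three timber rails kept under the low shelf, draw out the one whose length fits the rack, lay it on the table fully clear of the shelf and let go, then take it again by its middle and lower it, without dropping it, into both brackets until it sits fully home. Leave the other two rails, the jars on the rack and the bowl and lid on the shelf where they are.

Things in the scene. Friction and masses are not known exactly. Their poses are not given: they have to be found in the camera images.
- rail_a: Plain timber rail, a straight bar 150 mm long (its x), 22 mm wide (y), 26 mm high (z), about 77 g. Origin at its middle, 13 mm above its underside. The three rails differ only in length; either end may go either way. Starts lying on the table under the low shelf.
- rail_b: Plain timber rail, a straight bar 175 mm long (its x), 22 mm wide (y), 26 mm high (z), about 90 g. Origin at its middle, 13 mm above its underside. The three rails differ only in length; either end may go either way. Starts lying on the table under the low shelf.
- rail_c: Plain timber rail, a straight bar 200 mm long (its x), 22 mm wide (y), 26 mm high (z), about 103 g. Origin at its middle, 13 mm above its underside. The three rails differ only in length; either end may go either way. Starts lying on the table under the low shelf.
- shelf: Low dark timber shelf, fixed: board 70 mm deep (x), 350 mm long (y), underside 60, top 80 mm up, on a 16 mm panel at each end. Origin on the table under its centre; open front faces its -x, to the robot. The rails lie under it about 90 mm apart, nearly along its x, middles about 29 mm in front of its centre (under the front edge); ends stick out 60 to 100 mm in front, 5 to 45 behind.
- rack: Pale timber spice rack, fixed, 160 mm deep (x), 207 wide (y). Origin under its centre at table height; front faces its -x. Floor top at 15 mm; back board to 120 mm; side panels 100 mm high, 183 mm clear between them. Inside the front of each panel is a bracket: a block reaching 14 mm inward (155 mm free between the two) with an open-topped slot (see rack_seat).
- rack_seat (a point): Where the middle of the fitted rail (its origin) comes to lie: midway between the bracket slots, 78 mm above the table, 55 mm in front (-x) of the rack's centre. Axes as the rack's; the fitted rail lies along y. The slots are 30 mm wide (x) and 18 mm deep, floors 65 mm and tops 83 mm above the table, closed at the outer ends by the side panels.
- jar_1: Amber glass spice jar, 42 mm across, 80 mm tall, standing on the rack's floor about 90 mm behind the brackets. Origin under its centre. Leave it.
- jar_2: The same kind of jar, beside jar_1. Leave it.
- bowl: Small white ceramic bowl, 68 mm across, 38 mm high, standing on the low shelf. Origin under its centre. Leave it.
- jar_lid: Green silicone jar lid, 68 mm across, 26 mm high with its knob, lying on the low shelf. Origin under its centre. Leave it.

How it is judged:
By the outcome, as a careful person would: the job done as asked, in the order asked, and still so for the second after the job is handed in, with the robot touching nothing.
It also fails if it takes over 48 s, if anything falls off the work surface, if the arm or the gripper's body presses on something with over 40 N, if the wrist force passes 120 N, or if a joint passes its speed limit or range.

## Robot

A 6-joint arm with a two-finger parallel gripper is mounted at the origin on the work surface. World frame = base frame: x ahead of the robot, y to its left, z up, the work surface at z = 0. Lengths are in mm, angles in rad, forces in N, time in s.
With the tool pointing down it reaches from about 275 to 750 mm from the base axis. Payload 10.2 kg.
Tool frame: the origin (TCP) lies between the finger pads; the fingertips stand 19 mm ahead of it and the grasp point (between the pads) is the TCP; z points along the fingers, y is the line along which they close (so a half turn about z gives the same grasp; the last joint's range is limited). The gripper opens to 85 mm and grips with 20 to 120 N. Pads are 22 mm wide; open, the fingers measure 114 mm over their backs; the gripper's body (76 mm by 85 mm) begins 54 mm behind the grasp point. The pads swing forward as they close: fully open they stand 13 mm farther back than shut.
Start: joints at [-1.569, 0.313, 1.498, -0, 1.331, -0.223], TCP at [117.015, -511.8, 250.294] pointing down, gripper open.
Joint ranges: [-2.94, 2.94], [-0.97, 2.17], [0.19, 2.56], [-1.23, 4.37], [0.02, 3.11], [-2.88, 2.88]. Speed limits (rad/s): [2.39, 2.39, 3.01, 3.14, 3.14, 3.14].

## Interface

Orientations are given as a unit quaternion [w, x, y, z].
In Python, from rig import sense, capture, finish_job gives the robot as it stands. The module is installed in compiled form; this text tells all that it offers.
- The arm moves only by the tool move_arm, never from a script. Its argument "moves" is a list of rows, each an object with "turn": the turn, a rotation vector about the tool's x, y, z in rad, a list of three; "translation": the shift along the tool's x, y, z in mm, a list of three; "hand": the opening, from 0 (shut) to 1 (fully open). In form: [{"turn": [wx, wy, wz], "translation": [x, y, z], "hand": hand}, ...]. A call has 1 to 10 rows; each row shifts and turns the commanded pose from where the row before left it, along the tool's axes as they then stand; what a row does not reach is not made up. A row lasts 1/12 s, in which the tool goes at most 41.7 mm and 7.16 degrees, less where a joint would pass 70% of its speed; a pose out of reach is approached as far as the arm can. A call with a gripper value outside its range is refused whole. The fingers move at their own pace and stop on an object; "grip_force" is the grip in N (left out, the last holds). Time passes only in rows, so rows that do not move let the fingers close. It gives the time, the measured TCP pose, the force, the opening and the grip force at its end, in the units of the state.
- sense(): the state, without advancing time (a new reading comes with each control period).
- capture(name): name is "side" or "top" or "wrist"; returns a dict with "image" (420x560x3 uint8, blue, green, red), "z_map" (420x560 float32, mm along the optical axis (not along the pixel's ray), 0 where there is no reading), "vertical_fov" (degrees; the focal length in pixels is half the picture's height over the tangent of half this angle, whatever the lens; pixels are square), "cx", "cy" (the principal point, pixels), "R" (3x3) and "t" (3): a world point X has camera coordinates R X + t; the wrist camera has in their place "T_tool_cam" (4x4, takes a point from camera to tool coordinates, whose origin is the TCP and whose axes are the flange's). Camera axes: x right, y down, z forward; pixel columns grow to the right and rows downward; lengths in mm; the calibration is good to about 2 mm. A picture is of the moment at which its call begins: read the wrist's pose just before it.
- finish_job(): hands the job in; it is judged then, once.
The state is a dict: "time_s": time; "joints": joint angles; "dq": joint speeds; "tau": joint torques, N m; "eef_pos": TCP position; "ee_rot": TCP orientation; "force": force on the tool from outside, world axes, zero at the start; "wrist_torque": the same for the moment, N m; "grip_width": opening from 0.0 (shut) to 1.0 (fully open); "grip_force": force on a finger pad.
Only numpy, scipy, OpenCV 4.12 (cv2) and the standard library are available. Lean on these libraries where they do the work, as an engineer would, in place of code of your own. Each camera call takes 0.05 s, during which the arm holds its last target. There are 200 camera calls.

## Working session

There is one attempt and no reset: what is moved stays moved. The work goes in short steps, Python scripts to look and compute and a tool call to move; the robot and the scene stay as the last step left them, time stands still between calls to the robot, and variables do not carry over. Pictures are saved under pics/ and viewed, at most 10 in all, crops included, and the job is handed in when it is done.

Besides the shell and the picture viewer there is one more tool, called after "Call:" as name(argument=value, ...), one argument or row to a line, values as JSON. move_arm: Moves the arm, as the interface text tells. Its arguments: {"type":"object","properties":{"moves":{"type":"array","items":{"type":"object","properties":{"turn":{"type":"array","items":{"type":"number"}},"translation":{"type":"array","items":{"type":"number"}},"hand":{"type":"number"}}}},"grip_force":{"type":"number"}},"required":["moves"]}

```bash
mkdir -p pics; cat > h.py <<'E'
import numpy as np, cv2
from rig import sense, capture
from scipy.spatial.transform import Rotation as Ro
def cap(n):
    s=sense(); c=capture(n); c['n']=n
    if n=='wrist':
        q=s['ee_rot']; R=Ro.from_quat([q[1],q[2],q[3],q[0]]).as_matrix(); T=np.array(c['T_tool_cam'])
        M=np.eye(4); M[:3,:3]=R; M[:3,3]=s['eef_pos']; W=M@T
    else:
        W=np.eye(4); R=np.array(c['R']); W[:3,:3]=R.T; W[:3,3]=-R.T@np.array(c['t'])
    c['W']=W; c['f']=210/np.tan(np.radians(c['vertical_fov'])/2); return c
def ray(c,u,v):
    d=np.array([(u-c['cx'])/c['f'],(v-c['cy'])/c['f'],1.]); return c['W'][:3,3], c['W'][:3,:3]@d
def onplane(c,u,v,z):
    o,d=ray(c,u,v); return o+d*(z-o[2])/d[2]
def depthpt(c,u,v):
    o,d=ray(c,u,v); return o+d*c['z_map'][int(v),int(u)]
def cloud(c):
    v,u=np.mgrid[:420,:560]; z=c['z_map']; d=np.stack([(u-c['cx'])/c['f']*z,(v-c['cy'])/c['f']*z,z],-1)
    P=d@c['W'][:3,:3].T+c['W'][:3,3]; P[z<=0]=np.nan; return P
E
python3 - <<'E'
from h import *
s=sense(); print({k:np.round(v,3) for k,v in s.items()})
for n in('top','side'):
    c=cap(n); cv2.imwrite(f'pics/{n}.png',c['image']); print(n,np.round(c['W'],2).tolist(),c['f'],c['cx'],c['cy'])
c=cap('wrist');print(c['T_tool_cam'],c['f'])
E
```

```text
{'time_s': np.float64(0.0), 'joints': array([-1.569,  0.313,  1.498, -0.   ,  1.331, -0.223]), 'dq': array([-0.   ,  0.001, -0.   ,  0.001,  0.   , -0.   ]), 'tau': array([ 1.0000e-03, -4.1226e+01, -2.5974e+01, -0.0000e+00,  4.0000e-03,
        0.0000e+00]), 'eef_pos': array([ 116.994, -511.538,  249.726]), 'ee_rot': array([-0.001,  0.994,  0.112,  0.   ]), 'force': array([0.519, 0.182, 0.825]), 'wrist_torque': array([0.037, 0.017, 0.026]), 'grip_force': np.float64(0.0), 'grip_width': np.float64(0.998)}
top [[0.01, -0.99, 0.16, 466.73], [-1.0, -0.01, -0.01, -41.08], [0.01, -0.16, -0.99, 1074.52], [0.0, 0.0, 0.0, 1.0]] 519.3789708701028 281.0748946891265 207.23438539684076
side [[-0.84, -0.34, 0.42, 165.37], [-0.54, 0.55, -0.63, 691.83], [-0.02, -0.76, -0.65, 798.4], [0.0, 0.0, 0.0, 1.0]] 494.85334557170466 281.7394667913249 210.3544552132149
[[-8.15943218e-04 -9.57802701e-01 -2.87425330e-01  7.22493547e+01]
 [ 9.99999219e-01 -1.05354174e-03  6.71974663e-04  4.21072230e-01]
 [-9.46433728e-04 -2.87424558e-01  9.57802813e-01 -1.22615022e+02]
 [ 0.00000000e+00  0.00000000e+00  0.00000000e+00  1.00000000e+00]] 351.4242782094787
```

View pics/top.png

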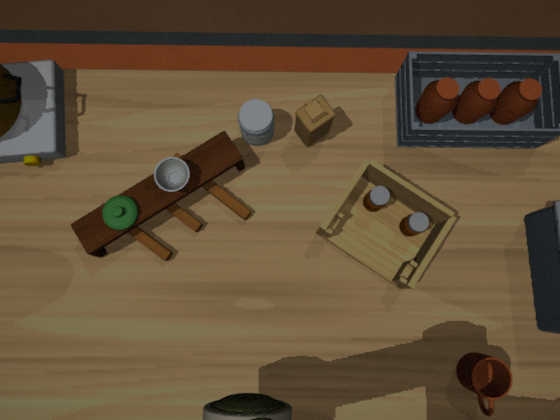

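View pics/side.png

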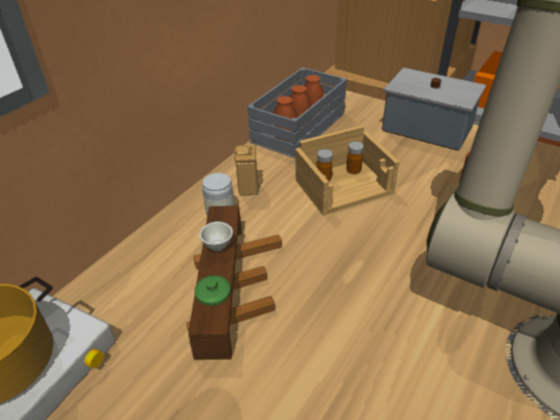

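The top view shows the shelf running from (90,235) to (230,150), with rail fronts ending near (248,215), (199,226) and (170,255). The rack is around (390,225), its brackets near (335,222) and (408,270). The side view shows the same three rails, with one back end visible at (198,258).

```bash
python3 - <<'E'
from h import *
t=cap('top'); s=cap('side')
np.savez('pc.npz',t=cloud(t),s=cloud(s),ti=t['image'],si=s['image'])
Pt,Ps=cloud(t),cloud(s)
# shelf top: z 70..90 
def comps(P,lo,hi,img,name,roi,hsvf=None,mn=25):
    m=((P[...,2]>lo)&(P[...,2]<hi)).astype(np.uint8)
    k=np.zeros_like(m);k[roi[1]:roi[3],roi[0]:roi[2]]=1;m&=k
    n,l,st,ce=cv2.connectedComponentsWithStats(m)
    for i in range(1,n):
        if st[i,4]<mn: continue
        p=P[l==i]; r=cv2.minAreaRect(p[:,:2].astype(np.float32))
        print(name,st[i],'zmed',np.round(np.median(p[:,2]),1),'rect',np.round(r[0],1),np.round(r[1],1),round(r[2],1))
comps(Pt,18,34,t['image'],'T rail',(60,120,290,290))
comps(Ps,20,34,s['image'],'S rail',(170,190,300,380))
comps(Pt,70,88,t['image'],'T shelf',(60,120,290,290))
comps(Ps,70,88,s['image'],'S shelf',(170,190,300,380))
comps(Pt,90,108,t['image'],'T rackpanel',(300,140,480,300))
comps(Pt,76,90,t['image'],'T bracket',(300,140,480,300),mn=8)
comps(Pt,60,70,t['image'],'T slot',(300,140,480,300),mn=8)
comps(Pt,108,130,t['image'],'T back',(300,140,480,300))
for n,c in(('T',t),('S',s)):
    h=np.median(cloud(c)[...,2]); print(n,'median z',h)
cv2.imwrite('pics/rackcrop.png',cv2.resize(t['image'][150:300,300:480],None,fx=4,fy=4,interpolation=cv2.INTER_CUBIC))
E
```

```text
T rail [ 60 120   5  37 109] zmed 25.7 rect [783.3 403.7] [77.   8.2] 0.3
T rail [243 132  31  13  60] zmed 26.5 rect [785.9  -5. ] [19.6 63.6] 7.5
T rail [174 153   8   5  25] zmed 26.5 rect [746.4 162.1] [11.  10.6] 44.4
T rail [203 181  49  39 564] zmed 26.2 rect [658.1  57.5] [111.3  22. ] 52.1
T rail [166 203  36  29 394] zmed 25.9 rect [620.4 143.6] [77.4 21.9] 54.0
T rail [128 227  44  34 504] zmed 25.9 rect [566.2 210.8] [95.9 21.9] 54.5
S rail [236 235  46  19 377] zmed 25.8 rect [657.2  57.7] [105.8  26.1] 51.6
S rail [193 254   8  11  56] zmed 25.6 rect [742.8 168.9] [15.4 25.4] 33.8
S rail [233 266  34  18 297] zmed 25.7 rect [619.6 144.9] [73.3 25.5] 53.0
S rail [230 296  44  23 450] zmed 25.8 rect [565.4 212.3] [91.2 24.4] 55.0
S rail [191 342  40  13 183] zmed 27.2 rect [564.9 334.7] [71.3 17. ] 45.5
T shelf [240 122  34  16 113] zmed 81.2 rect [787.5  -3.6] [23.7 66. ] 5.4
T shelf [  71  131  172  124 4715] zmed 80.1 rect [661.7 187.9] [ 71.8 350.4] 33.4
T shelf [168 168  15  17 133] zmed 85.6 rect [687.3 154.4] [25.5 27.5] 52.4
S shelf [202 190  31  11 179] zmed 79.1
[... 802 characters left out ...]
] zmed 83.0 rect [ 588.9 -140.6] [25.1  8.4] 65.7
T slot [365 171  79  52 133] zmed 64.6 rect [ 660.6 -296.3] [181.6   2.9] 56.5
T slot [366 190  20  19  67] zmed 66.3 rect [ 649.7 -236. ] [40.5 22.6] 43.6
T slot [404 214  18  21  70] zmed 66.3 rect [ 601.7 -308.9] [40.4 24.3] 24.0
T slot [328 216  13  15  97] zmed 65.2 rect [ 604.3 -157.2] [13.1 26.8] 56.5
T slot [421 224  21  33  42] zmed 64.7 rect [ 573.3 -347.1] [ 1.2 75. ] 56.8
T slot [397 261  17  21 132] zmed 65.1 rect [ 509.3 -296.6] [15.4 43.7] 56.8
T slot [400 282   8   7  11] zmed 65.5 rect [ 485.7 -290.7] [17.   2.6] 55.8
T back [369 160  86  58 694] zmed 119.7 rect [ 665.1 -298.1] [183.2  12.7] 56.4
T median z nan
S median z nan
```

View pics/rackcrop.png

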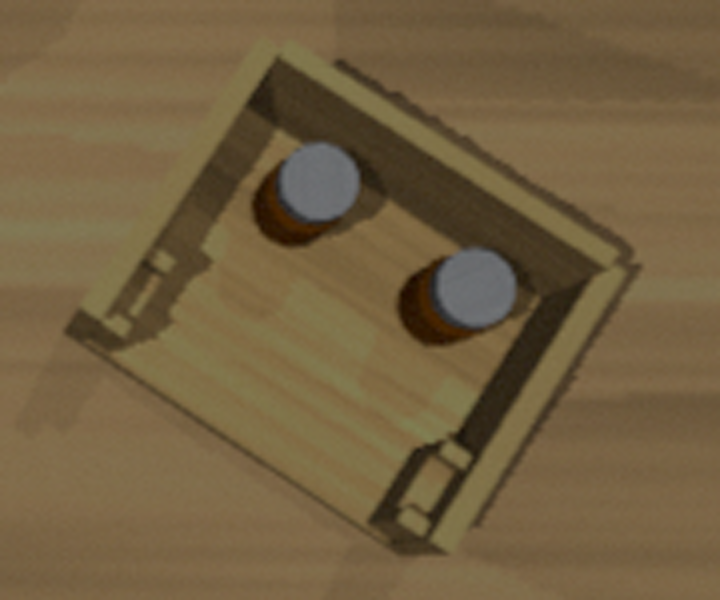

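The crop shows the bracket slots at (145,295) and (435,480), which puts the seat at (557,-227), along 56.7°. The rails' front tips and expected middles suggest that the lowest one in the top view is the 175 mm rail. I'll turn the tool, then check the back end with the wrist camera.

Call:
move_arm(
  moves=[
    {"turn": [0, 0, -0.121], "translation": [0, 0, 0], "hand": 1},
    {"turn": [0, 0, -0.121], "translation": [0, 0, 0], "hand": 1},
    {"turn": [0, 0, -0.121], "translation": [0, 0, 0], "hand": 1},
    {"turn": [0, 0, -0.121], "translation": [0, 0, 0], "hand": 1},
    {"turn": [0, 0, -0.121], "translation": [0, 0, 0], "hand": 1},
    {"turn": [0, 0, -0.121], "translation": [0, 0, 0], "hand": 1},
    {"turn": [0, 0, 0], "translation": [15, 0, 0], "hand": 1},
    {"turn": [0, 0, 0], "translation": [35, 0, 0], "hand": 1},
    {"turn": [0, 0, 0], "translation": [35, 0, 0], "hand": 1},
    {"turn": [0, 0, 0], "translation": [35, 0, 0], "hand": 1},
  ],
)

```text
time_s: 1.08
eef_pos: [187.2, -412.9, 250.0]
ee_rot: [-0.0, 0.889, 0.457, 0.0]
force: [0.6, 0.1, 0.3]
grip_width: 1.002
grip_force: 0.0
```

Call:
move_arm(
  moves=[
    {"turn": [0, 0, 0], "translation": [36, 0, 0], "hand": 1},
    {"turn": [0, 0, 0], "translation": [36, 0, 0], "hand": 1},
    {"turn": [0, 0, 0], "translation": [36, 0, 0], "hand": 1},
    {"turn": [0, 0, 0], "translation": [36, 0, 0], "hand": 1},
    {"turn": [0, 0, 0], "translation": [36, 0, 0], "hand": 1},
    {"turn": [0, 0, 0], "translation": [36, 0, 0], "hand": 1},
    {"turn": [0, 0, 0], "translation": [36, 0, 0], "hand": 1},
    {"turn": [0, 0, 0], "translation": [36, 0, 0], "hand": 1},
    {"turn": [0, 0, 0], "translation": [36, 0, 0], "hand": 1},
    {"turn": [0, 0, 0], "translation": [36, 0, 0], "hand": 1},
  ],
)

```text
time_s: 1.92
eef_pos: [396.6, -119.4, 250.4]
ee_rot: [0.0, 0.889, 0.458, 0.0]
force: [-0.3, -0.5, -0.2]
grip_width: 0.999
grip_force: 0.0
```

Call:
move_arm(
  moves=[
    {"turn": [0, 0, 0], "translation": [36, -3, 0], "hand": 1},
    {"turn": [0, 0, 0], "translation": [36, -3, 0], "hand": 1},
    {"turn": [0, 0, 0], "translation": [36, -3, 0], "hand": 1},
    {"turn": [0, 0, 0], "translation": [36, -3, 0], "hand": 1},
    {"turn": [0, 0, 0], "translation": [36, -3, 0], "hand": 1},
    {"turn": [0, 0, 0], "translation": [36, -3, 0], "hand": 1},
    {"turn": [0, 0, 0], "translation": [36, -3, 0], "hand": 1},
    {"turn": [0, 0, 0], "translation": [36, -3, 0], "hand": 1},
    {"turn": [0, 0, 0], "translation": [36, -3, 0], "hand": 1},
    {"turn": [0, 0, 0], "translation": [0, 0, 0], "hand": 1},
  ],
)

```text
time_s: 2.75
eef_pos: [563.5, 162.7, 249.2]
ee_rot: [-0.001, 0.888, 0.459, 0.0]
force: [-0.6, 0.2, 0.2]
grip_width: 1.003
grip_force: 0.0
```

```bash
python3 - <<'E'
from h import *
c=cap('wrist'); cv2.imwrite('pics/w1.png',c['image']); P=cloud(c)
print(sense()['eef_pos'])
m=((P[...,2]>20)&(P[...,2]<32)).astype(np.uint8)
n,l,st,ce=cv2.connectedComponentsWithStats(m)
for i in range(1,n):
    if st[i,4]<60: continue
    p=P[l==i]; r=cv2.minAreaRect(p[:,:2].astype(np.float32))
    print(st[i],np.round(np.median(p[:,2]),1),np.round(r[0],1),np.round(r[1],1),round(r[2],1))
    print(np.round(cv2.boxPoints(r),1).tolist())
E
```

```text
[562.62950601 160.50212973 249.23349287]
[424  62  26  10 190] 24.9 [743.7 169.5] [ 7.8 22. ] 56.8
[[732.2999877929688, 172.3000030517578], [750.7999877929688, 160.1999969482422], [755.0, 166.6999969482422], [736.5999755859375, 178.8000030517578]]
[ 242  102   24   88 1862] 24.8 [562.9 207.4] [84.5 22. ] 54.4
[[529.2999877929688, 179.39999389648438], [547.2000122070312, 166.60000610351562], [596.4000244140625, 235.39999389648438], [578.5, 248.1999969482422]]
[ 326  137   25   67 1358] 25.0 [617. 140.] [66.5 22.5] 53.6
[[588.2000122070312, 119.9000015258789], [606.2999877929688, 106.5999984741211], [645.7999877929688, 160.10000610351562], [627.7000122070312, 173.39999389648438]]
[ 396  170   35   93 1931] 25.0 [654.1  54.1] [99.5 22.4] 52.5
[[615.0, 21.399999618530273], [632.7000122070312, 7.800000190734863], [693.2999877929688, 86.69999694824219], [675.5, 100.4000015258789]]
[542 185  18  23 114] 27.1 [776.8  -4.2] [ 4.1 30.6] 4.5
[[773.5999755859375, 10.899999618530273], [776.0, -19.600000381469727], [780.0, -19.299999237060547], [777.5999755859375, 11.199999809265137]]
```

View pics/w1.png

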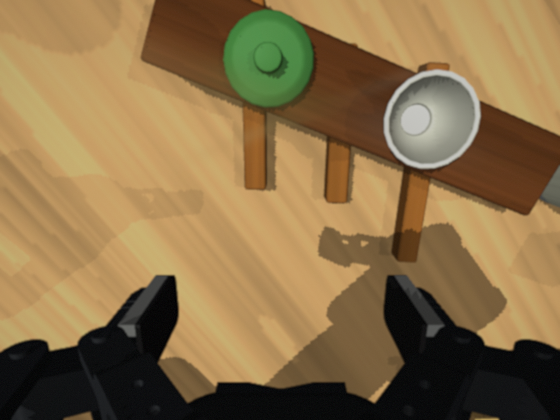

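The wrist view shows rail fronts ending at (255,188), (337,202) and (408,261), and the 200 mm rail's back at (433,66); its measured length is 199.7. The left rail's back end is at the top border, near (262,3). I'll shift forward to confirm its length.

Call:
move_arm(
  moves=[
    {"turn": [0, 0, 0], "translation": [30, 0, 0], "hand": 1},
    {"turn": [0, 0, 0], "translation": [30, 0, 0], "hand": 1},
    {"turn": [0, 0, 0], "translation": [0, 0, 0], "hand": 1},
  ],
)

```text
time_s: 3.05
eef_pos: [598.1, 209.3, 249.4]
ee_rot: [-0.0, 0.889, 0.458, 0.0]
force: [-1.2, -0.1, -0.7]
grip_width: 1.005
grip_force: 0.0
```

```bash
python3 - <<'E'
from h import *
c=cap('wrist'); P=cloud(c)
print(sense()['eef_pos'],sense()['joints'])
m=((P[...,2]>18)&(P[...,2]<32)).astype(np.uint8)
n,l,st,ce=cv2.connectedComponentsWithStats(m)
for i in range(1,n):
    if st[i,4]<15: continue
    p=P[l==i]; r=cv2.minAreaRect(p[:,:2].astype(np.float32))
    print(st[i],np.round(np.median(p[:,2]),1),np.round(r[0],1),np.round(r[1],1),round(r[2],1))
    print(np.round(cv2.boxPoints(r),1).tolist())
E
```

```text
[597.31854032 207.70139644 249.44054554] [ 1.49711227e-01  5.57622900e-01  1.13745229e+00 -5.76650604e-05
  1.44751859e+00  7.68518675e-01]
[240  66  24  23 426] 24.8 [634.1 307. ] [19.1 21.7] 53.3
[[619.7000122070312, 305.79998779296875], [637.0999755859375, 292.8999938964844], [648.5, 308.20001220703125], [631.0999755859375, 321.1000061035156]]
[329 110  24  15 236] 24.9 [684.8 230.5] [11.8 23.7] 33.8
[[673.2999877929688, 237.10000610351562], [686.5, 217.39999389648438], [696.2999877929688, 223.89999389648438], [683.0999755859375, 243.60000610351562]]
[412 127  28  30 645] 25.0 [737.4 161.2] [27.6 21.9] 52.2
[[720.2999877929688, 157.10000610351562], [737.7000122070312, 143.60000610351562], [754.5999755859375, 165.39999389648438], [737.2000122070312, 178.89999389648438]]
[ 243  174   23   69 1376] 24.9 [560.1 203.4] [73.5 22. ] 54.4
[[529.7000122070312, 179.89999389648438], [547.7000122070312, 167.10000610351562], [590.4000244140625, 226.89999389648438], [572.5, 239.6999969482422]]
[543 195  17  12 110] 25.0 [814.9  34.2] [ 2.6 16.7] 88.6
[[806.5, 33.099998474121094], [823.2000122070312, 32.70000076293945], [823.2000122070312, 35.29999923706055], [806.5999755859375, 35.70000076293945]]
[322 205  24  50 987] 24.9 [614.4 136.5] [55.5 22.1] 53.8
[[589.0999755859375, 120.5999984741211], [606.9000244140625, 107.5999984741211], [639.7000122070312, 152.3000030517578], [621.9000244140625, 165.39999389648438]]
[394 240  27  44 769] 25.0 [659.   60.3] [49.8 22.3] 51.3
[[634.7999877929688, 47.900001525878906], [652.2000122070312, 34.0], [683.2999877929688, 72.80000305175781], [665.9000244140625, 86.69999694824219]]
[531 244  12  14  46] 27.5 [776.8  -7. ] [ 2.5 24.6] 8.5
[[773.7000122070312, 5.0], [777.2999877929688, -19.299999237060547], [779.7999877929688, -19.0], [776.2000122070312, 5.400000095367432]]
```

The rail measures 173.6 mm, so it is rail_b. Its direction is 54.4° and its top is about 25 mm up. I'll go over its front end and descend.

Call:
move_arm(
  moves=[
    {"turn": [0, 0, 0], "translation": [-25, -14, 0], "hand": 0.65},
    {"turn": [0, 0, 0], "translation": [-25, -14, 0], "hand": 0.65},
    {"turn": [0, 0, 0], "translation": [0, 0, 36], "hand": 0.65},
    {"turn": [0, 0, 0], "translation": [0, 0, 36], "hand": 0.65},
    {"turn": [0, 0, 0], "translation": [0, 0, 36], "hand": 0.65},
    {"turn": [0, 0, 0], "translation": [0, 0, 36], "hand": 0.65},
    {"turn": [0, 0, 0], "translation": [0, 0, 30], "hand": 0.65},
    {"turn": [0, 0, 0], "translation": [0, 0, 0], "hand": 0.65},
    {"turn": [0, 0, 0], "translation": [0, 0, 0], "hand": 0.65},
  ],
)

```text
time_s: 3.85
eef_pos: [544.7, 181.7, 76.4]
ee_rot: [-0.0, 0.889, 0.457, -0.001]
force: [0.5, -0.8, 0.6]
grip_width: 0.653
grip_force: 0.0
```

Call:
move_arm(
  moves=[
    {"turn": [0, 0, 0], "translation": [1, 0, 25], "hand": 0.65},
    {"turn": [0, 0, 0], "translation": [0, 0, 19], "hand": 0.65},
    {"turn": [0, 0, 0], "translation": [0, 0, 9], "hand": 0.65},
    {"turn": [0, 0, 0], "translation": [0, 0, 0], "hand": 0.65},
    {"turn": [0, 0, 0], "translation": [0, 0, 0], "hand": 0.65},
  ],
)

```text
time_s: 4.27
eef_pos: [546.7, 183.4, 25.1]
ee_rot: [0.0, 0.889, 0.458, 0.001]
force: [0.5, -0.8, 0.6]
grip_width: 0.645
grip_force: 0.0
```

Call:
move_arm(
  moves=[
    {"turn": [0, 0, 0], "translation": [0, 0, 0], "hand": 0.1},
    {"turn": [0, 0, 0], "translation": [0, 0, 0], "hand": 0.1},
    {"turn": [0, 0, 0], "translation": [0, 0, 0], "hand": 0.1},
    {"turn": [0, 0, 0], "translation": [0, 0, 0], "hand": 0.1},
    {"turn": [0, 0, 0], "translation": [0, 0, 0], "hand": 0.1},
    {"turn": [0, 0, 0], "translation": [0, 0, 0], "hand": 0.1},
    {"turn": [0, 0, 0], "translation": [0, 0, 0], "hand": 0.1},
  ],
  grip_force=30,
)

```text
time_s: 4.85
eef_pos: [546.4, 183.6, 24.6]
ee_rot: [0.0, 0.889, 0.458, 0.001]
force: [-1.1, -1.1, 7.3]
grip_width: 0.247
grip_force: 30.4
```

Call:
move_arm(
  moves=[
    {"turn": [0, 0, 0], "translation": [-5, 0, -1], "hand": 0.1},
    {"turn": [0, 0, 0], "translation": [-15, 0, 0], "hand": 0.1},
    {"turn": [0, 0, 0], "translation": [-20, 0, 0], "hand": 0.1},
    {"turn": [0, 0, 0], "translation": [-25, 0, 0], "hand": 0.1},
    {"turn": [0, 0, 0], "translation": [-25, 0, 0], "hand": 0.1},
    {"turn": [0, 0, 0], "translation": [-25, 0, 0], "hand": 0.1},
    {"turn": [0, 0, 0], "translation": [-25, 0, 0], "hand": 0.1},
    {"turn": [0, 0, 0], "translation": [-12, 0, 0], "hand": 0.1},
    {"turn": [0, 0, 0], "translation": [0, 0, 1], "hand": 0.1},
    {"turn": [0, 0, 0], "translation": [0, 0, 0], "hand": 0.1},
  ],
)

```text
time_s: 5.68
eef_pos: [457.5, 58.6, 24.5]
ee_rot: [0.001, 0.889, 0.458, -0.0]
force: [-6.5, -8.3, 16.4]
grip_width: 0.252
grip_force: 31.8
```

Call:
move_arm(
  moves=[
    {"turn": [0, 0, 0], "translation": [0, 0, 0], "hand": 0.65},
    {"turn": [0, 0, 0], "translation": [0, 0, 0], "hand": 0.65},
    {"turn": [0, 0, 0], "translation": [0, 0, 0], "hand": 0.65},
    {"turn": [0, 0, 0], "translation": [0, 0, 0], "hand": 0.65},
    {"turn": [0, 0, 0], "translation": [0, 0, 0], "hand": 0.65},
    {"turn": [0, 0, 0], "translation": [0, 0, -20], "hand": 0.65},
    {"turn": [0, 0, 0], "translation": [0, 0, -35], "hand": 0.65},
    {"turn": [0, 0, 0], "translation": [0, 0, -35], "hand": 0.65},
    {"turn": [0, 0, 0], "translation": [0, 0, -35], "hand": 0.65},
    {"turn": [0, 0, 0], "translation": [0, 0, 0], "hand": 0.65},
  ],
)

```text
time_s: 6.52
eef_pos: [460.1, 59.7, 154.0]
ee_rot: [0.003, 0.889, 0.458, 0.004]
force: [0.5, -0.2, 0.7]
grip_width: 0.648
grip_force: 0.0
```

```bash
cat > look.py <<'E'
from h import *
import sys
for nm in sys.argv[1:]:
    c=cap(nm); P=cloud(c); cv2.imwrite(f'pics/l_{nm}_{sense()["time_s"]:.2f}.png',c['image'])
    hsv=cv2.cvtColor(c['image'],cv2.COLOR_BGR2HSV)
    m=((P[...,2]>18)&(P[...,2]<32)&(P[...,0]>350)&(P[...,0]<800)&(P[...,1]<330)&(P[...,1]>-60)).astype(np.uint8)
    n,l,st,ce=cv2.connectedComponentsWithStats(m)
    for i in range(1,n):
        if st[i,4]<150: continue
        p=P[l==i]; r=cv2.minAreaRect(p[:,:2].astype(np.float32))
        print(nm,st[i],np.round(np.median(p[:,2]),1),np.round(r[0],1),np.round(r[1],1),round(r[2],1))
print(sense()['eef_pos'],sense()['time_s'])
E
python3 look.py top side wrist; ls pics
```

```text
top [203 181  48  39 565] 26.0 [658.2  57.5] [111.9  22.1] 52.2
top [166 203  36  29 393] 26.1 [620.4 143.7] [77.1 21.9] 53.9
top [158 247  34  20 264] 25.9 [531.5 161. ] [69.  21.7] 55.3
side [236 235  46  19 407] 25.4 [657.1  57.8] [106.2  25.7] 51.3
side [233 266  34  18 325] 25.5 [619.2 144.6] [74.  25.7] 52.6
side [261 274  83  35 874] 25.6 [500.7 120.5] [176.   25.1] 54.7
wrist [ 264    0   35  230 7364] 24.9 [494. 110.] [151.2  22.1] 54.4
wrist [392   0  39  25 876] 24.7 [601.1 118.5] [13.2 22.5] 52.0
wrist [ 496    0   64  130 4860] 25.0 [647.3  45.6] [79.1 23. ] 51.9
[457.15088798  59.89160822 147.74090979] 6.6667
l_side_6.62.png
l_top_6.57.png
l_wrist_6.67.png
rackcrop.png
side.png
top.png
w1.png
```

Side view: the rail now lies at (500.7,120.5) and is 176 mm long, 56 mm clear of the shelf; the other rails haven't moved. Next I'll take it again at its middle.

Call:
move_arm(
  moves=[
    {"turn": [0, 0, 0], "translation": [37, 0, 0], "hand": 0.65},
    {"turn": [0, 0, 0], "translation": [37, 0, 0], "hand": 0.65},
    {"turn": [0, 0, 0], "translation": [0, 0, 35], "hand": 0.65},
    {"turn": [0, 0, 0], "translation": [0, 0, 35], "hand": 0.65},
    {"turn": [0, 0, 0], "translation": [0, 0, 20], "hand": 0.65},
    {"turn": [0, 0, 0], "translation": [0, 0, 0], "hand": 0.65},
    {"turn": [0, 0, 0], "translation": [0, 0, 0], "hand": 0.65},
    {"turn": [0, 0, 0], "translation": [0, 0, 0], "hand": 0.65},
  ],
)

```text
time_s: 7.33
eef_pos: [500.9, 119.9, 59.0]
ee_rot: [0.0, 0.889, 0.458, 0.0]
force: [0.2, -0.4, 0.7]
grip_width: 0.65
grip_force: 0.0
```

Call:
move_arm(
  moves=[
    {"turn": [0, 0, 0], "translation": [0, 0, 20], "hand": 0.65},
    {"turn": [0, 0, 0], "translation": [0, 0, 15], "hand": 0.65},
    {"turn": [0, 0, 0], "translation": [0, 0, 0], "hand": 0.65},
    {"turn": [0, 0, 0], "translation": [0, 0, 0], "hand": 0.1},
    {"turn": [0, 0, 0], "translation": [0, 0, 0], "hand": 0.1},
    {"turn": [0, 0, 0], "translation": [0, 0, 0], "hand": 0.1},
    {"turn": [0, 0, 0], "translation": [0, 0, 0], "hand": 0.1},
    {"turn": [0, 0, 0], "translation": [0, 0, 0], "hand": 0.1},
    {"turn": [0, 0, 0], "translation": [0, 0, 0], "hand": 0.1},
    {"turn": [0, 0, 0], "translation": [0, 0, 0], "hand": 0.1},
  ],
  grip_force=40,
)

```text
time_s: 8.17
eef_pos: [501.5, 120.0, 24.9]
ee_rot: [0.001, 0.889, 0.458, 0.001]
force: [0.1, -0.1, 7.0]
grip_width: 0.247
grip_force: 40.5
```

Call:
move_arm(
  moves=[
    {"turn": [0, 0, 0], "translation": [0, 0, -15], "hand": 0.1},
    {"turn": [0, 0, 0], "translation": [0, 0, -35], "hand": 0.1},
    {"turn": [0, 0, 0], "translation": [0, 0, -35], "hand": 0.1},
    {"turn": [0, 0, 0], "translation": [0, 0, -35], "hand": 0.1},
    {"turn": [0, 0, 0], "translation": [0, 0, -20], "hand": 0.1},
    {"turn": [0, 0, -0.04], "translation": [0, 0, 0], "hand": 0.1},
    {"turn": [0, 0, 0], "translation": [0, 0, 0], "hand": 0.1},
  ],
)

```text
time_s: 8.75
eef_pos: [500.9, 120.0, 165.2]
ee_rot: [0.001, 0.879, 0.476, 0.002]
force: [-0.3, 0.7, -0.4]
grip_width: 0.242
grip_force: 39.5
```

```bash
python3 - <<'E'
from h import *
s=sense(); print(s['eef_pos'],s['ee_rot'],s['grip_width'])
for n in('side','top'):
    c=cap(n);P=cloud(c)
    x=s['eef_pos']; m=(np.linalg.norm(P[...,:2]-x[:2],axis=-1)<95)&(P[...,2]>x[2]-45)&(P[...,2]<x[2]+8)
    hsv=cv2.cvtColor(c['image'],cv2.COLOR_BGR2HSV); m&=(hsv[...,1]>90)
    n_,l,st,_=cv2.connectedComponentsWithStats(m.astype(np.uint8))
    for i in range(1,n_):
        if st[i,4]<30: continue
        p=P[l==i]; print(n,st[i],cv2.minAreaRect(p[:,:2].astype(np.float32)),np.percentile(p[:,2],[2,50,98]).round(1))
E
```

```text
[500.94551401 120.04219011 165.17282396] [8.06694227e-04 8.79438367e-01 4.76009465e-01 1.57994610e-03] 0.2417788682395651
side [310 223  38  29 445] ((473.4016418457031, 86.5016098022461), (87.25206756591797, 28.803512573242188), 65.86237335205078) [143.  160.1 167.9]
side [259 235  43  31 747] ((525.7649536132812, 158.00558471679688), (85.76943969726562, 26.92157745361328), 57.1627197265625) [143.8 164.2 168.3]
top [200 281  28  26 369] ((465.0697021484375, 65.25555419921875), (47.71566390991211, 22.04258918762207), 57.016815185546875) [147.7 165.  168.6]
```

Call:
move_arm(
  moves=[
    {"turn": [0, 0, 0], "translation": [-24, 22, 0], "hand": 0.1},
    {"turn": [0, 0, 0], "translation": [-24, 22, 0], "hand": 0.1},
    {"turn": [0, 0, 0], "translation": [-24, 22, 0], "hand": 0.1},
    {"turn": [0, 0, 0], "translation": [-24, 22, 0], "hand": 0.1},
    {"turn": [0, 0, 0], "translation": [-24, 22, 0], "hand": 0.1},
    {"turn": [0, 0, 0], "translation": [-24, 22, 0], "hand": 0.1},
    {"turn": [0, 0, 0], "translation": [-24, 22, 0], "hand": 0.1},
    {"turn": [0, 0, 0], "translation": [-24, 22, 0], "hand": 0.1},
    {"turn": [0, 0, 0], "translation": [-24, 22, 0], "hand": 0.1},
    {"turn": [0, 0, 0], "translation": [-24, 22, 0], "hand": 0.1},
  ],
)

```text
time_s: 9.68
eef_pos: [552.6, -202.8, 162.3]
ee_rot: [-0.001, 0.88, 0.475, -0.0]
force: [-0.1, 0.4, -0.9]
grip_width: 0.248
grip_force: 39.5
```

Call:
move_arm(
  moves=[
    {"turn": [0, 0, 0], "translation": [-20, 17, 0], "hand": 0.1},
    {"turn": [0, 0, 0], "translation": [0, 0, 0], "hand": 0.1},
    {"turn": [0, 0, 0], "translation": [0, 0, 0], "hand": 0.1},
    {"turn": [0, 0, 0], "translation": [0, 0, 0], "hand": 0.1},
  ],
)

```text
time_s: 10.02
eef_pos: [555.9, -226.7, 162.5]
ee_rot: [-0.001, 0.88, 0.475, -0.0]
force: [0.2, 0.6, 0.7]
grip_width: 0.247
grip_force: 39.6
```

```bash
cat > held.py <<'E'
from h import *
s=sense(); print(s['eef_pos'].round(1),s['ee_rot'].round(4),s['grip_width'],s['time_s'])
x=s['eef_pos']; a=np.radians(56.7); yx=np.array([np.cos(a),np.sin(a)]); xx=np.array([yx[1],-yx[0]]); seat=np.array([556.7,-226.9])
for n in('side','top','wrist'):
    c=cap(n);P=cloud(c); cv2.imwrite(f'pics/h_{n}_{s["time_s"]:.2f}.png',c['image'])
    hsv=cv2.cvtColor(c['image'],cv2.COLOR_BGR2HSV)
    rel=P[...,:2]-seat; A=rel@yx; B=rel@xx
    top=x[2]+1
    m=(abs(A)<105)&(abs(B)<25)&(abs(P[...,2]-top)<5)&(hsv[...,1]>90)
    for nm,mm in(('neg',m&(A<-25)),('pos',m&(A>25)),):
        if mm.sum()<20: print(n,nm,'few',mm.sum()); continue
        print(n,nm,mm.sum(),'along',np.percentile(A[mm],[1,99]).round(1),'across',np.percentile(B[mm],[2,50,98]).round(1),'z',np.percentile(P[...,2][mm],[10,50,90]).round(1))
E
python3 held.py; ls pics
```

```text
[ 555.9 -226.7  162.5] [-9.000e-04  8.799e-01  4.752e-01 -4.000e-04] 0.2470840927848569 10.0167
side neg 125 along [-85.6 -27.8] across [-13.6  -7.2   8.3] z [160.  162.9 164.9]
side pos 179 along [26.8 87.7] across [-13.5  -5.7   9. ] z [160.4 163.2 164.9]
top neg 197 along [-86.1 -43. ] across [-11.3  -5.2   2.8] z [161.7 164.  166.2]
top pos 287 along [45.7 86. ] across [-11.5  -1.3   9.5] z [161.8 164.  166.2]
wrist neg 1585 along [-41.  -25.1] across [-11.7  -1.1   9.2] z [162.1 163.1 163.8]
wrist pos 10912 along [25.7 85.6] across [-11.8  -1.5   9.1] z [161.8 162.9 163.8]
h_side_10.02.png
h_top_10.02.png
h_wrist_10.02.png
l_side_6.62.png
l_top_6.57.png
l_wrist_6.67.png
rackcrop.png
side.png
top.png
w1.png
```

Call:
move_arm(
  moves=[
    {"turn": [0, 0, 0], "translation": [0, 1, 18], "hand": 0.1},
    {"turn": [0, 0, 0], "translation": [0, 0, 18], "hand": 0.1},
    {"turn": [0, 0, 0], "translation": [0, 0, 12], "hand": 0.1},
    {"turn": [0, 0, 0], "translation": [0, 0, 0], "hand": 0.1},
    {"turn": [0, 0, 0], "translation": [0, 0, 0], "hand": 0.1},
    {"turn": [0, 0, 0], "translation": [0, 0, 0], "hand": 0.1},
  ],
)

```text
time_s: 10.67
eef_pos: [557.5, -228.0, 116.4]
ee_rot: [0.001, 0.88, 0.475, 0.0]
force: [0.5, 0.0, 0.2]
grip_width: 0.244
grip_force: 39.6
```

```bash
python3 held.py; python3 - <<'E'
from h import *
a=np.radians(56.7); yx=np.array([np.cos(a),np.sin(a)]); xx=np.array([yx[1],-yx[0]]); seat=np.array([556.7,-226.9])
for n in('wrist','top','side'):
    c=cap(n);P=cloud(c); rel=P[...,:2]-seat;A=rel@yx;B=rel@xx;Z=P[...,2]
    for sg in(-1,1):
        # bracket posts' tops, in front of and behind the slot
        for nm,lo,hi in(('front',-24,-16),('back',16,24)):
            m=(sg*A>79)&(sg*A<90)&(B>lo)&(B<hi)&(Z>55)&(Z<95)
            print(n,sg,nm,m.sum(),np.median(Z[m]).round(1) if m.sum() else None)
        m=(sg*A>78)&(sg*A<90.5)&(abs(B)<14)&(Z>58)&(Z<80); print(n,sg,'slot',m.sum(),np.median(Z[m]).round(1) if m.sum() else None)
        m=(sg*A>77)&(sg*A<90)&(Z>81)&(Z<86)&(abs(B)<32); 
        if m.sum(): b=B[m]; print('   slot edges', b[b<0].max().round(1) if (b<0).any() else None, b[b>0].min().round(1) if (b>0).any() else None)
E
```

```text
[ 557.5 -228.   116.4] [7.000e-04 8.797e-01 4.755e-01 4.000e-04] 0.2440740171941618 10.6667
side neg 114 along [-85.4 -27.8] across [-12.7  -5.8   9.6] z [114.3 117.  119.5]
side pos 177 along [25.6 88.4] across [-12.1  -2.7  10.6] z [114.4 117.  118.9]
top neg 61 along [-84.4 -48.7] across [-3.2 -0.6  2.5] z [116.1 118.2 120.4]
top pos 255 along [45.5 85.5] across [-9.1  0.9 11.8] z [115.4 117.6 120.1]
wrist neg 1683 along [-41.9 -25.1] across [-9.7  1.  11.3] z [115.5 116.4 117.1]
wrist pos 10759 along [25.8 84.9] across [-9.6  0.6 11.2] z [115.2 116.3 117.1]
wrist -1 front 20 64.6
wrist -1 back 0 None
wrist -1 slot 0 None
wrist 1 front 623 81.9
wrist 1 back 404 82.0
wrist 1 slot 14 69.9
   slot edges -15.9 14.2
top -1 front 0 None
top -1 back 0 None
top -1 slot 0 None
top 1 front 32 81.8
top 1 back 17 84.2
top 1 slot 50 65.7
   slot edges -15.1 14.3
side -1 front 33 75.9
side -1 back 0 None
side -1 slot 41 66.8
   slot edges -6.6 None
side 1 front 29 72.0
side 1 back 0 None
side 1 slot 0 None
   slot edges -17.1 16.0
```

Call:
move_arm(
  moves=[
    {"turn": [0, 0, 0], "translation": [0, -1, 6], "hand": 0.1},
    {"turn": [0, 0, 0], "translation": [0, 0, 6], "hand": 0.1},
    {"turn": [0, 0, 0], "translation": [0, 0, 6], "hand": 0.1},
    {"turn": [0, 0, 0], "translation": [0, 0, 4], "hand": 0.1},
    {"turn": [0, 0, 0], "translation": [0, 0, 2], "hand": 0.1},
    {"turn": [0, 0, 0], "translation": [0, 0, 0], "hand": 0.1},
    {"turn": [0, 0, 0], "translation": [0, 0, 0], "hand": 0.1},
    {"turn": [0, 0, 0], "translation": [0, 0, 0], "hand": 0.1},
  ],
)

```text
time_s: 11.63
eef_pos: [556.4, -227.4, 91.5]
ee_rot: [0.0, 0.88, 0.475, 0.0]
force: [0.5, 0.0, -0.7]
grip_width: 0.243
grip_force: 39.6
```

Call:
move_arm(
  moves=[
    {"turn": [0, 0, 0], "translation": [0, 0, 1], "hand": 0.1},
    {"turn": [0, 0, 0], "translation": [0, 0, 0.5], "hand": 0.1},
    {"turn": [0, 0, 0], "translation": [0, 0, 0], "hand": 0.1},
    {"turn": [0, 0, 0], "translation": [0, 0, 0], "hand": 0.1},
  ],
)

```text
time_s: 11.97
eef_pos: [556.3, -227.4, 89.9]
ee_rot: [0.0, 0.88, 0.475, 0.0]
force: [-0.2, 0.5, -0.5]
grip_width: 0.249
grip_force: 39.7
```

Call:
move_arm(
  moves=[
    {"turn": [0, 0, 0], "translation": [0, 0, 0.5], "hand": 0.1},
    {"turn": [0, 0, 0], "translation": [0, 0, 0.5], "hand": 0.1},
    {"turn": [0, 0, 0], "translation": [0, 0, 0], "hand": 0.1},
    {"turn": [0, 0, 0], "translation": [0, 0, 0], "hand": 0.1},
  ],
)

```text
time_s: 12.3
eef_pos: [556.3, -227.4, 89.9]
ee_rot: [0.0, 0.88, 0.475, 0.0]
force: [-3.2, 1.7, 7.5]
grip_width: 0.247
grip_force: 40.8
```

Contact is at the expected height, with 7.5 N upward. I'll check both ends before letting go.

```bash
python3 held.py; cp $(ls -t pics/h_wrist*|head -1) pics/seat_w.png
```

```text
[ 556.3 -227.4   89.9] [3.000e-04 8.798e-01 4.754e-01 1.000e-04] 0.24665951182716778 12.3
side neg 156 along [-97.2 -27.6] across [-24.1  -5.6  20.4] z [87.3 90.3 93.2]
side pos 177 along [ 26.6 104.8] across [-22.1  -4.5  10.5] z [88.  90.7 92.7]
top neg few 0
top pos 247 along [45.7 85.4] across [-11.   -0.4  11. ] z [88.3 91.  93.6]
wrist neg 1693 along [-41.8 -25.2] across [-11.   -0.7   9.9] z [89.  89.9 90.6]
wrist pos 11702 along [25.8 91.9] across [-12.4  -0.7  12.3] z [88.7 89.9 90.9]
```

View pics/seat_w.png

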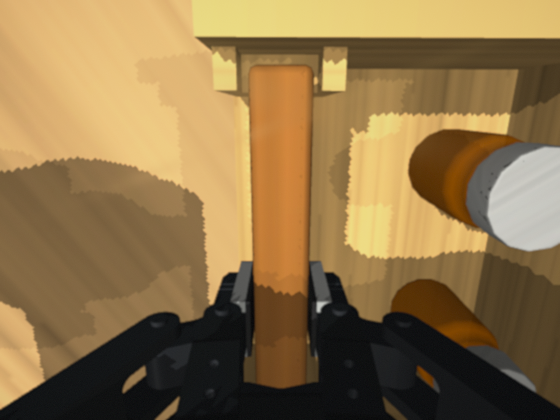

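The rail's end at (280,70) sits inside the far bracket slot, between the posts at (225,70) and (335,70). The rail is level, with its top at about 91 mm. I'll release it and rise.

Call:
move_arm(
  moves=[
    {"turn": [0, 0, 0], "translation": [0, 0, -0.5], "hand": 0.3},
    {"turn": [0, 0, 0], "translation": [0, 0, 0], "hand": 0.45},
    {"turn": [0, 0, 0], "translation": [0, 0, 0], "hand": 0.55},
    {"turn": [0, 0, 0], "translation": [0, 0, 0], "hand": 0.55},
    {"turn": [0, 0, 0], "translation": [0, 0, 0], "hand": 0.55},
    {"turn": [0, 0, 0], "translation": [0, 0, -10], "hand": 0.55},
    {"turn": [0, 0, 0], "translation": [0, 0, -20], "hand": 0.55},
    {"turn": [0, 0, 0], "translation": [0, 0, -35], "hand": 0.55},
    {"turn": [0, 0, 0], "translation": [0, 0, -35], "hand": 0.55},
    {"turn": [0, 0, 0], "translation": [0, 0, -35], "hand": 0.55},
  ],
)

```text
time_s: 13.28
eef_pos: [556.0, -227.2, 226.7]
ee_rot: [0.0, 0.88, 0.475, 0.0]
force: [-0.6, 0.1, -0.7]
grip_width: 0.551
grip_force: 0.0
```

Call:
move_arm(
  moves=[
    {"turn": [0, 0, 0], "translation": [-20, -28, 0], "hand": 0.55},
    {"turn": [0, 0, 0], "translation": [-20, -28, 0], "hand": 0.55},
    {"turn": [0, 0, 0], "translation": [-20, -28, 0], "hand": 0.55},
    {"turn": [0, 0, 0], "translation": [-20, -28, 0], "hand": 0.55},
    {"turn": [0, 0, 0], "translation": [-20, -28, 0], "hand": 0.55},
    {"turn": [0, 0, 0], "translation": [0, 0, 0], "hand": 0.55},
    {"turn": [0, 0, 0], "translation": [0, 0, 0], "hand": 0.55},
  ],
)

```text
time_s: 13.87
eef_pos: [383.7, -234.6, 225.4]
ee_rot: [0.001, 0.88, 0.475, 0.0]
force: [0.4, -0.2, 0.8]
grip_width: 0.546
grip_force: 0.0
```

```bash
python3 look.py top side | grep -v wrist; python3 - <<'E'
from h import *
a=np.radians(56.7); yx=np.array([np.cos(a),np.sin(a)]); xx=np.array([yx[1],-yx[0]]); seat=np.array([556.7,-226.9])
ims=[]
for n in('top','side'):
    c=cap(n);P=cloud(c); rel=P[...,:2]-seat;A=rel@yx;B=rel@xx;Z=P[...,2]; ims.append(c['image'])
    for sg in(-1,1):
        m=(sg*A>20)&(sg*A<75)&(abs(B)<9); print(n,sg,m.sum(),np.percentile(Z[m],[10,50,90]).round(1) if m.sum() else None)
    m=(abs(B)<9)&(abs(Z-91)<4)&(abs(A)<90);print(n,'along',np.percentile(A[m],[.5,99.5]) if m.sum() else None)
cv2.imwrite('pics/final.png',cv2.resize(np.hstack([ims[0][140:300,300:480],ims[1][110:230,260:440].repeat(1,0) if 0 else cv2.copyMakeBorder(ims[1][110:230,260:440],0,40,0,0,0)]),None,fx=2.2,fy=2.2))
E
```

```text
top [203 181  48  39 568] 25.9 [657.7  56.7] [110.2  22.3] 52.2
top [166 203  36  29 393] 25.8 [620.3 143.4] [77.7 21.9] 53.8
side [236 235  46  20 397] 25.4 [657.2  58.6] [105.9  26.2] 51.8
side [233 266  34  19 325] 25.5 [620.  145.4] [73.6 26.1] 53.2
[ 384.97523388 -234.58558655  224.95822079] 13.9667
top -1 378 [14.6 90.5 93.5]
top 1 364 [15.1 90.7 93.5]
top along [-87.81899227  84.26004787]
side -1 224 [14.3 52.7 92.1]
side 1 192 [13.9 84.2 91.8]
side along [-89.2794694   85.36688907]
```

View pics/final.png

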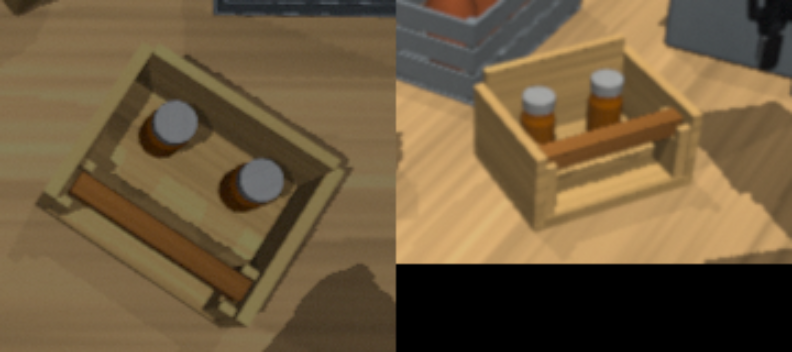

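The rail lies in both slots, with ends at (75,185) and (250,290) and its top at 91 mm at both ends. The jars and the other rails have not moved.

```bash
python3 -c "from rig import finish_job; print(finish_job())"
```

```text
the job is handed in; nothing more can be done
None
```

The 175 mm rail (rail_b) was drawn out, laid clear of the shelf and released, then regrasped by its middle and seated fully home in both brackets; the other rails and the jars are unmoved, nothing touched the bowl or lid, and the job was handed in at about 14 s.

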